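# Release the finished dental model cases

### The job

Sort the model cases by the tag on the lid: each green one into a nest of the green pass tray, each red one into a nest of the red reject tray, one case to a nest, upright and flat on the nest's floor. Push the lid of every green case fully home, but leave the red cases' lids standing up as they are. When all that is done, take the yellow-handled marker blade from its grey parking block and slide it into the slot at the end of the pass tray down to its shoulder, leaving the putty jar, spatula, wax stick and polishing stone where they are.

Things in the scene. Friction and masses are not known exactly. Their poses are not given: they have to be found in the camera images.
- g1_c (a point): Model case with a green tag (may be absent): a pale blue box 46 x 46 mm, 36 mm high, that stands upright, with a 40 x 40 x 8 mm white lid on top that carries a round green tag 28 mm across. The lid stands 4 mm above the box at first (top at 48 mm); pushed home it lies on the box (top at 44 mm). Mass about 0.1 kg. This point lies on the case's middle axis, 22 mm above its underside; z up, x and y square to its sides. Grip the blue box, not the lid.
- g1_lid (a joint): Lid of the case with the green tag: 0 = standing 4 mm proud, 0.004 = pushed fully home (m). It slides straight down against about 5 N of friction and stays where it is left.
- g2_c (a point): Model case with a green tag (may be absent): a pale blue box 46 x 46 mm, 36 mm high, that stands upright, with a 40 x 40 x 8 mm white lid on top that carries a round green tag 28 mm across. The lid stands 4 mm above the box at first (top at 48 mm); pushed home it lies on the box (top at 44 mm). Mass about 0.1 kg. This point lies on the case's middle axis, 22 mm above its underside; z up, x and y square to its sides. Grip the blue box, not the lid.
- g2_lid (a joint): Lid of the case with the green tag: 0 = standing 4 mm proud, 0.004 = pushed fully home (m). It slides straight down against about 5 N of friction and stays where it is left.
- g3_c (a point): Model case with a green tag (may be absent): a pale blue box 46 x 46 mm, 36 mm high, that stands upright, with a 40 x 40 x 8 mm white lid on top that carries a round green tag 28 mm across. The lid stands 4 mm above the box at first (top at 48 mm); pushed home it lies on the box (top at 44 mm). Mass about 0.1 kg. This point lies on the case's middle axis, 22 mm above its underside; z up, x and y square to its sides. Grip the blue box, not the lid.
- g3_lid (a joint): Lid of the case with the green tag: 0 = standing 4 mm proud, 0.004 = pushed fully home (m). It slides straight down against about 5 N of friction and stays where it is left.
- r1_c (a point): Model case with a red tag (may be absent): a pale blue box 46 x 46 mm, 36 mm high, that stands upright, with a 40 x 40 x 8 mm white lid on top that carries a round red tag 28 mm across. The lid stands 4 mm above the box at first (top at 48 mm); pushed home it lies on the box (top at 44 mm). Mass about 0.1 kg. This point lies on the case's middle axis, 22 mm above its underside; z up, x and y square to its sides. Grip the blue box, not the lid.
- r1_lid (a joint): Lid of the case with the red tag: 0 = standing 4 mm proud, 0.004 = pushed fully home (m). It slides straight down against about 5 N of friction and stays where it is left.
- r2_c (a point): Model case with a red tag (may be absent): a pale blue box 46 x 46 mm, 36 mm high, that stands upright, with a 40 x 40 x 8 mm white lid on top that carries a round red tag 28 mm across. The lid stands 4 mm above the box at first (top at 48 mm); pushed home it lies on the box (top at 44 mm). Mass about 0.1 kg. This point lies on the case's middle axis, 22 mm above its underside; z up, x and y square to its sides. Grip the blue box, not the lid.
- r2_lid (a joint): Lid of the case with the red tag: 0 = standing 4 mm proud, 0.004 = pushed fully home (m). It slides straight down against about 5 N of friction and stays where it is left.
- r3_c (a point): Model case with a red tag (may be absent): a pale blue box 46 x 46 mm, 36 mm high, that stands upright, with a 40 x 40 x 8 mm white lid on top that carries a round red tag 28 mm across. The lid stands 4 mm above the box at first (top at 48 mm); pushed home it lies on the box (top at 44 mm). Mass about 0.1 kg. This point lies on the case's middle axis, 22 mm above its underside; z up, x and y square to its sides. Grip the blue box, not the lid.
- r3_lid (a joint): Lid of the case with the red tag: 0 = standing 4 mm proud, 0.004 = pushed fully home (m). It slides straight down against about 5 N of friction and stays where it is left.
- pass: The pass tray, green and fixed: 188 x 68 mm, with three nests in a row along its x axis, their centres at x = -60, 0 and +60 mm, each an open 56 x 56 mm square with a grey floor 4 mm above the table and a 4 mm thick rim that rises 6 mm above that floor. Origin on the table under the middle nest; z up; its x points away from the robot, give or take its yaw. A green slotted block stands at its +x end.
- reject: The reject tray, red and fixed: 188 x 68 mm, with three nests in a row along its x axis, their centres at x = -60, 0 and +60 mm, each an open 56 x 56 mm square with a grey floor 4 mm above the table and a 4 mm thick rim that rises 6 mm above that floor. Origin on the table under the middle nest; z up; its x points away from the robot, give or take its yaw.
- pass_slot (a point): Middle of the slot's mouth in the green block at the +x end of the pass tray (block 44 x 60 mm, top 28 mm above the table). The slot is 30 mm long along x, 9 mm wide along y and 25 mm deep, with a 2 mm bevel. Axes as the tray's.
- blade_grip (a point): The marker blade: a steel blade 24 mm wide (along x), 4 mm thick (along y), 22 mm long, under a yellow handle 36 mm (x) by 14 mm (y) by 36 mm high. This point is the centre of the handle, 18 mm above the shoulder where the blade begins and 40 mm above the blade's tip; z up. Seated in a slot, the shoulder rests on the block's top. Mass 0.06 kg. Either way round will do.
- park: Fixed grey parking block, 44 x 60 mm and 28 mm high, with the same slot as the pass tray's block (along its x); the blade stands in it at first. Origin under its centre, z up.
- putty_jar: Yellow putty jar, 56 mm across, 50 mm high, a bystander, to be left alone. Origin at the centre of its underside.
- spatula: Spatula, 170 mm long, lying flat, a bystander, to be left alone. Origin at the middle of its length.
- wax_stick: Pink wax stick, 70 x 16 x 10 mm, a bystander, to be left alone. Origin at the centre of its underside.
- stone: Reddish polishing stone, 50 x 22 x 14 mm, a bystander, to be left alone. Origin at the centre of its underside.
Mind the look-alikes: they are no part of the job. What is shaped like the part that bears r3_c but purple is not meant. Leave any purple look-alike of the pass alone.

How it is judged:
On the way, in this order (a step that is already met when the one before it is completed fails the run):
1. every case lies in a nest of its own colour's tray, green lids home, red lids still up, marker blade not yet in the tray's slot ((x of g1_c in the frame of pass between -0.071 and -0.049 m or x of g1_c in the frame of pass between -0.011 and 0.011 m or x of g1_c in the frame of pass between 0.049 and 0.071 m) and y of g1_c in the frame of pass between -0.011 and 0.011 m and z of each of g1_c, g2_c, g3_c in the frame of pass below 0.032 m and angle between each of g1_c, g2_c, g3_c, r1_c, r2_c, r3_c's own z axis and vertical below 0.1 rad and value of joint each of g1_lid, g2_lid, g3_lid above 0.003 m and (x of g2_c in the frame of pass between -0.071 and -0.049 m or x of g2_c in the frame of pass between -0.011 and 0.011 m or x of g2_c in the frame of pass between 0.049 and 0.071 m) and y of g2_c in the frame of pass between -0.011 and 0.011 m and (x of g3_c in the frame of pass between -0.071 and -0.049 m or x of g3_c in the frame of pass between -0.011 and 0.011 m or x of g3_c in the frame of pass between 0.049 and 0.071 m) and y of g3_c in the frame of pass between -0.011 and 0.011 m and (x of r1_c in the frame of reject between -0.071 and -0.049 m or x of r1_c in the frame of reject between -0.011 and 0.011 m or x of r1_c in the frame of reject between 0.049 and 0.071 m) and y of r1_c in the frame of reject between -0.011 and 0.011 m and z of each of r1_c, r2_c, r3_c in the frame of reject below 0.032 m and value of joint each of r1_lid, r2_lid, r3_lid below 0.0018 m and (x of r2_c in the frame of reject between -0.071 and -0.049 m or x of r2_c in the frame of reject between -0.011 and 0.011 m or x of r2_c in the frame of reject between 0.049 and 0.071 m) and y of r2_c in the frame of reject between -0.011 and 0.011 m and (x of r3_c in the frame of reject between -0.071 and -0.049 m or x of r3_c in the frame of reject between -0.011 and 0.011 m or x of r3_c in the frame of reject between 0.049 and 0.071 m) and y of r3_c in the frame of reject between -0.011 and 0.011 m and horizontal distance between blade_grip and pass_slot above 0.05 m), for 0.2 s.
2. the marker blade stands in the pass tray's slot down to its shoulder (horizontal distance between blade_grip and pass_slot below 0.008 m and z of blade_grip in the frame of pass_slot below 0.022 m and angle between blade_grip's own z axis and vertical below 0.15 rad and angle between the x axis of blade_grip and the x axis of pass_slot, either way round below 0.2 rad), for 0.2 s.
At the end, for the whole second after the job is handed in: Green cases in pass nests, red ones in reject nests (within 11 mm of a nest's centre each way, flat on its floor, upright within 0.1 rad); green lids down at least 3 mm, red lids less than 1.8 mm; the blade in the pass tray's slot, upright, its shoulder within 4 mm of the block's top (all of step 2 and (x of g1_c in the frame of pass between -0.071 and -0.049 m or x of g1_c in the frame of pass between -0.011 and 0.011 m or x of g1_c in the frame of pass between 0.049 and 0.071 m) and y of g1_c in the frame of pass between -0.011 and 0.011 m and z of each of g1_c, g2_c, g3_c in the frame of pass below 0.032 m and angle between each of g1_c, g2_c, g3_c, r1_c, r2_c, r3_c's own z axis and vertical below 0.1 rad and value of joint each of g1_lid, g2_lid, g3_lid above 0.003 m and (x of g2_c in the frame of pass between -0.071 and -0.049 m or x of g2_c in the frame of pass between -0.011 and 0.011 m or x of g2_c in the frame of pass between 0.049 and 0.071 m) and y of g2_c in the frame of pass between -0.011 and 0.011 m and (x of g3_c in the frame of pass between -0.071 and -0.049 m or x of g3_c in the frame of pass between -0.011 and 0.011 m or x of g3_c in the frame of pass between 0.049 and 0.071 m) and y of g3_c in the frame of pass between -0.011 and 0.011 m and (x of r1_c in the frame of reject between -0.071 and -0.049 m or x of r1_c in the frame of reject between -0.011 and 0.011 m or x of r1_c in the frame of reject between 0.049 and 0.071 m) and y of r1_c in the frame of reject between -0.011 and 0.011 m and z of each of r1_c, r2_c, r3_c in the frame of reject below 0.032 m and value of joint each of r1_lid, r2_lid, r3_lid below 0.0018 m and (x of r2_c in the frame of reject between -0.071 and -0.049 m or x of r2_c in the frame of reject between -0.011 and 0.011 m or x of r2_c in the frame of reject between 0.049 and 0.071 m) and y of r2_c in the frame of reject between -0.011 and 0.011 m and (x of r3_c in the frame of reject between -0.071 and -0.049 m or x of r3_c in the frame of reject between -0.011 and 0.011 m or x of r3_c in the frame of reject between 0.049 and 0.071 m) and y of r3_c in the frame of reject between -0.011 and 0.011 m); the robot touches nothing.
It fails at once if the putty jar, spatula, wax stick or stone is moved more than 40 mm (distance of any of putty_jar, spatula, wax_stick, stone from where it was at the start of the episode above 0.04 m).
Of g1, g2, g3 only 2 to 3 are there at a start; the rules pass over those that are not, and their reading is None.
Of r1, r2, r3 only 2 to 3 are there at a start; the rules pass over those that are not, and their reading is None.
At some moment in a run one of g1, g2, g3, r1, r2, r3 may be knocked a few centimetres aside while the robot is not near it.
It also fails if it takes over 210 s, if anything falls off the work surface, if the arm or the gripper's body presses on something with over 40 N, if the wrist force passes 120 N, or if a joint passes its speed limit or range.

### The arm

A 6-joint arm with a two-finger parallel gripper is mounted at the origin on the work surface. World frame = base frame: x ahead of the robot, y to its left, z up, the work surface at z = 0. Lengths are in m, angles in rad, forces in N, time in s.
With the tool pointing down it reaches from about 0.3 to 0.85 m from the base axis. Payload 4.2 kg.
Tool frame: the origin (TCP) lies at the very end of the fingers, on their centre line; the grasp point (between the pads) lies 19 mm behind it (env.grasp_offset is the distance from the TCP to the grasp point, in m); z points along the fingers, y is the line along which they close (so a half turn about z gives the same grasp; the last joint's range is limited). The gripper opens to 91 mm and grips with 3 to 60 N. Pads are 32 mm wide; open, the fingers measure 118 mm over their backs; the gripper's body (76 mm by 178 mm) begins 60 mm behind the grasp point.
Start: joints at [1.242, 0.32, 1.565, -0, 1.257, -0.02], TCP at [0.175, 0.548, 0.174] pointing down, gripper open.
Joint ranges: [-3.11, 3.11], [-0.84, 2.01], [0.21, 2.61], [-1.34, 4.49], [0.05, 2.63], [-2.56, 2.56]. Speed limits (rad/s): [2.57, 2.57, 3.14, 3.14, 3.14, 3.14].

### API

Orientations are given as [roll, pitch, yaw] about the fixed x, y, z axes, in that order (R = Rz(yaw) Ry(pitch) Rx(roll)).
In Python, from rig import env gives the robot as it stands.
- The arm moves only by the shell command python3 -m crank 'ROWS' [FORCE]. ROWS is JSON, a list of rows, each a list of 3 entries, a list of its own where there are three numbers: the shift along the tool's x, y, z in m, then the turn, a rotation vector about the tool's x, y, z in rad, then the opening in per cent of the stroke, from 0 (shut) to 100 (fully open). A call has 1 to 10 rows; each row shifts and turns the commanded pose from where the row before left it, along the tool's axes as they then stand; what a row does not reach is not made up. A row lasts 1/10 s, in which the tool goes at most 50 mm and 8.59 degrees, less where a joint would pass 70% of its speed; a pose out of reach is approached as far as the arm can. A call with a gripper value outside its range is refused whole. The fingers move at their own pace and stop on an object; FORCE is the grip in N (left out, the last holds). Time passes only in rows, so rows that do not move let the fingers close. It gives the time, the measured TCP pose, the force, the opening and the grip force at its end, in the units of the state.
- env.state(): the state, without advancing time (a new reading comes with each control period).
- env.read_camera(name): name is "scene" or "top"; returns the picture (480x640x3 uint8, red, green, blue); there is no depth.
- env.camera_info(name): a dict with "K" (3x3 intrinsics, pixels), "world_from_camera" (4x4, takes a point from camera to world coordinates). Camera axes: x right, y down, z forward; pixel columns grow to the right and rows downward; lengths in m; the calibration is good to about 2 mm. A picture is of the moment at which its call begins. camera_info takes no time and is no camera call.
- env.sign_off(): hands the job in; it is judged then, once.
The state is a dict: "time": time; "qpos": joint angles; "joint_vel": joint speeds; "effort": joint torques, N m; "tcp_pos": TCP position; "tcp_rot": TCP orientation; "wrist_force": force on the tool from outside, world axes, zero at the start; "wrist_torque": the same for the moment, N m; "gripper_width": opening from 0.0 (shut) to 1.0 (fully open); "finger_force": force on a finger pad.
Only numpy, scipy, OpenCV 4.12 (cv2) and the standard library are available. Lean on these libraries where they do the work, as an engineer would, in place of code of your own. Each camera call takes 0.05 s, during which the arm holds its last target. There are 200 camera calls.

## Working session

There is one attempt and no reset: what is moved stays moved. The work goes in short steps, Python scripts to look and compute and a shell command to move; the robot and the scene stay as the last step left them, time stands still between calls to the robot, and variables do not carry over. Pictures are saved under pics/ and viewed, at most 14 in all, crops included, and the job is handed in when it is done.

```bash
ls; mkdir -p pics
python3 - <<'E'
from rig import env
import cv2,numpy as np
for n in("scene","top"):
    im=env.read_camera(n); cv2.imwrite(f"pics/{n}0.png",im[:,:,::-1]); i=env.camera_info(n); print(n,np.round(i["K"],1).tolist(),np.round(i["world_from_camera"],4).tolist())
print(env.state(),env.grasp_offset)
E
```

```text
pics
scene [[505.2, 0.0, 324.5], [0.0, 505.2, 236.7], [0.0, 0.0, 1.0]] [[-0.4912, 0.4595, -0.74, 1.3696], [0.871, 0.2501, -0.4228, 0.4993], [-0.0092, -0.8522, -0.5231, 0.6964], [0.0, 0.0, 0.0, 1.0]]
top [[481.8, 0.0, 316.9], [0.0, 481.8, 245.8], [0.0, 0.0, 1.0]] [[-0.0072, -0.9775, 0.2107, 0.2532], [-1.0, 0.0067, -0.003, 0.0066], [0.0015, -0.2107, -0.9775, 1.1075], [0.0, 0.0, 0.0, 1.0]]
{'time': 0.1, 'qpos': array([ 1.24202948e+00,  3.20234885e-01,  1.56552048e+00, -1.29618731e-05,
        1.25742910e+00, -1.99688327e-02]), 'joint_vel': array([ 0.00014608, -0.00052554, -0.00382693, -0.00023143,  0.00115085,
       -0.00060899]), 'effort': array([ 5.25067790e-04, -4.13328910e+01, -2.32512152e+01,  7.29797711e-02,
        4.22465487e-02, -5.85135490e-05]), 'tcp_pos': array([0.1745726 , 0.54732462, 0.17351464]), 'tcp_rot': array([-3.14000091e+00, -1.94627544e-05,  2.83279862e+00]), 'wrist_force': array([-0.40878097,  0.4706207 , -0.48824769]), 'wrist_torque': array([ 0.0137035 , -0.0556547 ,  0.01864494]), 'finger_force': 0.0, 'gripper_width': 0.997353710820357} 0.0188
```

View pics/top0.png

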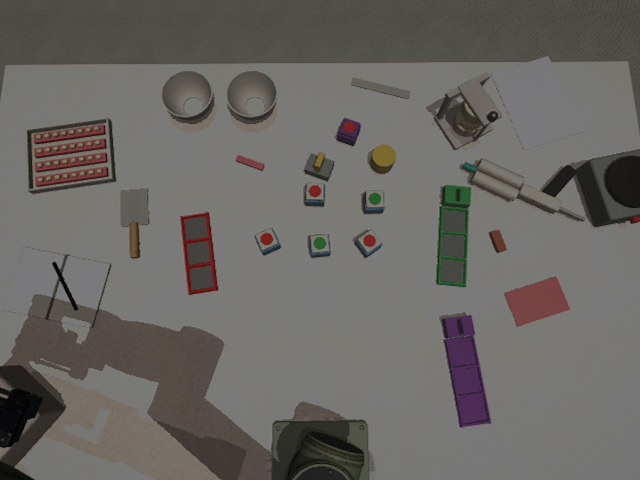

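View pics/scene0.png

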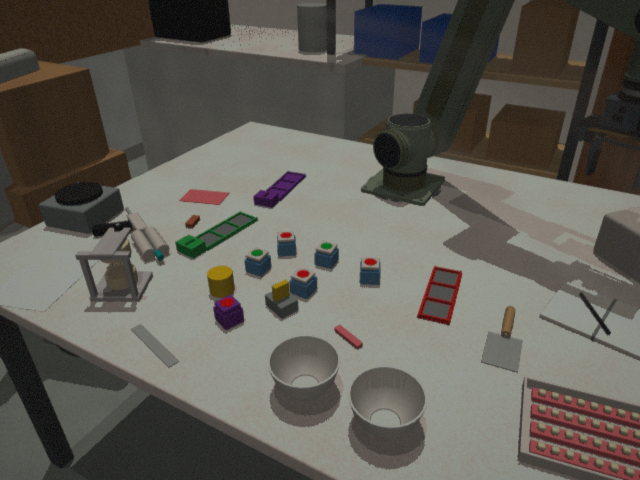

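Top view: red-tagged cases at (315,192), (267,240), (369,242) and green-tagged at (374,200), (320,244). The purple case at (348,130) and the purple tray at (466,370) are look-alikes. The pass tray is at (453,245), the reject tray at (199,253), and the blade in its park block at (320,163). I'll enlarge the crops to confirm these and read corners.

Run:
```python
import cv2,numpy as np
im=cv2.imread("pics/top0.png")
def crop(n,x0,y0,w,h,s):
    c=cv2.resize(im[y0:y0+h,x0:x0+w],None,fx=s,fy=s,interpolation=cv2.INTER_CUBIC); c=cv2.convertScaleAbs(c,alpha=1.5)
    for k in range(0,w,10):
        cv2.putText(c,str(x0+k),(k*s,8),0,.3,(255,0,255),1); cv2.line(c,(k*s,9),(k*s,14),(255,0,255),1)
    for k in range(0,h,10): cv2.putText(c,str(y0+k),(0,k*s+4),0,.3,(255,0,255),1)
    cv2.imwrite(n,c)
crop("pics/c1.png",250,145,145,115,5)
a=cv2.resize(im[178:300,425:480],None,fx=4.9,fy=4.9,interpolation=cv2.INTER_CUBIC)
b=cv2.resize(im[178:300,172:227],None,fx=4.9,fy=4.9,interpolation=cv2.INTER_CUBIC)
cv2.imwrite("pics/c2.png",cv2.convertScaleAbs(np.hstack([a,b]),alpha=1.5))
# auto estimates
hsv=cv2.cvtColor(im,cv2.COLOR_BGR2HSV)
for nm,m in(("green",cv2.inRange(hsv,(45,120,40),(80,255,255))),("red",cv2.inRange(hsv,(0,150,60),(5,255,255))|cv2.inRange(hsv,(174,150,60),(180,255,255))),("blue",cv2.inRange(hsv,(95,60,40),(115,255,255))),("yel",cv2.inRange(hsv,(20,150,60),(32,255,255)))):
    n,l,s,c=cv2.connectedComponentsWithStats(m)
    for i in range(1,n):
        if s[i,4]>25:
            r=cv2.minAreaRect(np.argwhere(l==i)[:,::-1].astype(np.float32)); print(nm,s[i].tolist(),np.round(c[i],1),[np.round(t,1).tolist() for t in r])
```

```text
green [445, 186, 26, 19, 380] [456.9 194.9] [[457.0, 194.9], [25.1, 17.4], 3.6]
green [369, 193, 12, 11, 95] [374.7 198.3] [[374.8, 198.3], [9.9, 10.6], 45.0]
green [437, 206, 31, 81, 575] [451.8 246.6] [[452.8, 246.0], [28.1, 78.9], 2.7]
green [314, 238, 12, 11, 101] [319.4 242.9] [[319.5, 243.0], [10.0, 11.0], 90.0]
red [344, 122, 11, 11, 97] [349.  126.6] [[349.0, 127.0], [10.0, 10.0], 90.0]
red [309, 186, 12, 11, 96] [314.6 190.7] [[314.8, 190.7], [10.6, 9.9], 45.0]
red [181, 212, 37, 83, 837] [198.9 253.8] [[198.6, 252.9], [79.7, 29.1], 83.9]
red [632, 216, 8, 7, 39] [635.5 218.9] [[635.3, 219.1], [5.4, 7.0], 71.6]
red [261, 233, 12, 12, 103] [266.1 238.6] [[266.0, 238.5], [10.6, 10.6], 45.0]
red [364, 235, 11, 12, 102] [369.1 240.4] [[369.0, 240.5], [11.0, 10.0], 90.0]
blue [364, 194, 20, 19, 116] [371.6 207.8] [[369.8, 206.9], [24.6, 13.9], 36.4]
blue [305, 199, 19, 7, 100] [313.9 202.5] [[314.0, 202.4], [18.3, 5.9], 3.2]
blue [356, 240, 26, 17, 80] [367.  248.7] [[367.4, 249.0], [25.3, 14.2], 9.1]
blue [261, 242, 19, 13, 82] [271.  248.8] [[270.7, 248.5], [5.5, 18.8], 64.8]
blue [311, 251, 19, 6, 73] [320.  253.9] [[320.0, 253.7], [4.4, 18.2], 86.8]
yel [372, 145, 23, 22, 386] [383.4 155.6] [[383.3, 155.2], [22.5, 20.5], 7.1]
yel [315, 153, 9, 15, 80] [319.2 159.9] [[319.4, 159.7], [5.8, 13.4], 26.6]
```

View pics/c1.png

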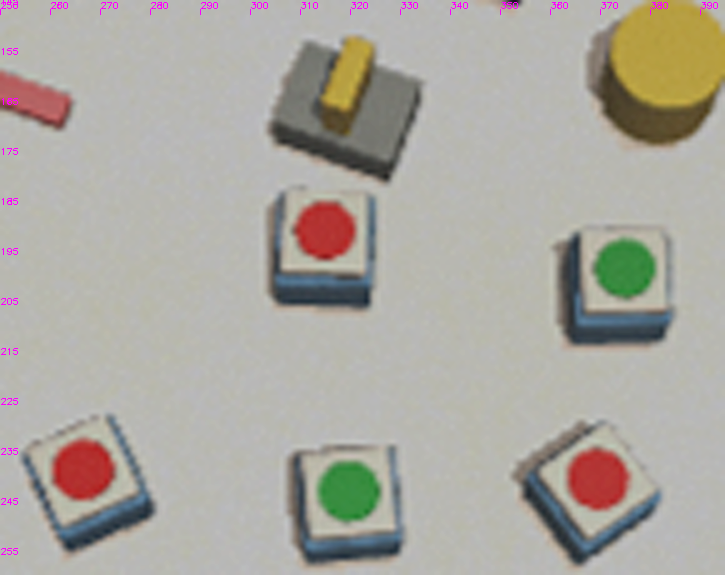

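View pics/c2.png

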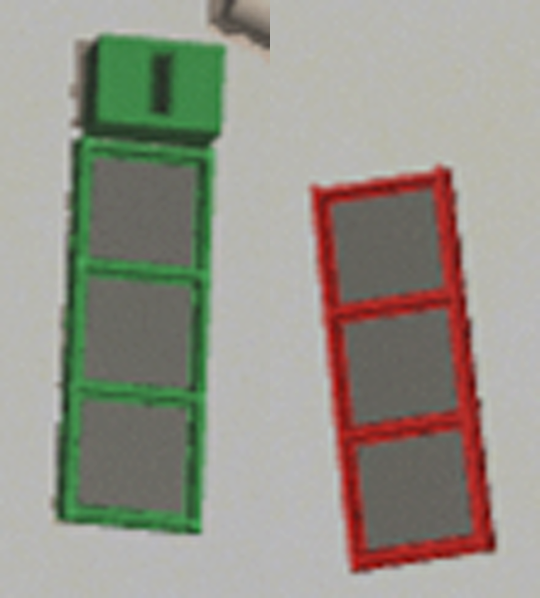

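The crop confirms five pale-blue cases with white lids. Reds at (315,191), (266,239), (369,240); greens at (375,198), (319,243). The nests and slot are clear, and the blade handle is at (319,160). Next I convert these to world positions.

```bash
cat > h.py <<'E'
from rig import env
import cv2,numpy as np
from scipy.spatial.transform import Rotation as Ro
def world(uv,z,cam="top"):
    i=env.camera_info(cam);K=np.array(i["K"]);T=np.array(i["world_from_camera"])
    d=T[:3,:3]@np.linalg.solve(K,[uv[0],uv[1],1]);return T[:3,3]+d*(z-T[2,3])/d[2]
def tags(im):
    hsv=cv2.cvtColor(im,cv2.COLOR_RGB2HSV)
    for nm,m in(("green",cv2.inRange(hsv,(45,120,40),(80,255,255))),("red",cv2.inRange(hsv,(0,150,60),(5,255,255))|cv2.inRange(hsv,(174,150,60),(180,255,255)))):
        n,l,s,c=cv2.connectedComponentsWithStats(m)
        for i in range(1,n):
            if 50<s[i,4]<150: print(nm,np.round(c[i],1),np.round(world(c[i],.048)[:2],4))
def go(x,y,z,yaw):
    "turn, then shift in turned tool axes, to reach TCP x,y,z"
    s=env.state();y0=s["tcp_rot"][2];dy=(yaw-y0+np.pi)%(2*np.pi)-np.pi
    R=Ro.from_euler("xyz",[np.pi,0,yaw]).as_matrix();d=R.T@(np.array([x,y,z])-s["tcp_pos"])
    print("turn about tool z",round(-dy,3),"shift",np.round(d,4),"rows",round(np.linalg.norm(d)/.05,1),"t",round(s["time"],2))
E
python3 - <<'E'
from h import *
f=lambda p,s,x,y:((p[0]+.5)/s-.5+x,(p[1]+.5)/s-.5+y)
C={"A_red":[(289,192),(369,197),(364,275),(282,271)],"B_green":[(580,230),(666,228),(668,312),(580,308)],"C_red":[(26,455),(108,416),(145,492),(62,528)],"D_green":[(300,450),(391,447),(397,535),(305,540)],"E_red":[(533,484),(603,427),(656,487),(579,539)]}
for k,v in C.items():
    w=np.array([world(f(p,5,250,145),.048)[:2] for p in v]);e=np.roll(w,-1,0)-w
    a=np.arctan2(e[:,1],e[:,0]);yaw=np.angle(np.mean(np.exp(4j*a)))/4
    print(k,np.round(w.mean(0),4),"yaw",round(yaw,3),np.round(np.degrees((a-yaw+np.pi/4)%(np.pi/2)-np.pi/4)),"sides",np.round(np.hypot(*e.T)*1e3))
for n,P,x in(("pass",[(143,212),(140,333),(132,455)],425),("rej",[(387,247),(403,370),(417,488)],172-270/4.9)):
    w=np.array([world(f(p,4.9,x,178),.004)[:2] for p in P]);d=w[0]-w[2]
    print(n,np.round(w,4).tolist(),"len",np.linalg.norm(d),"yaw",np.arctan2(d[1],d[0]))
print("slot",world(f((160,84),4.9,425,178),.028))
print("blk",[np.round(world(f(p,4.9,425,178),.028)[:2],4).tolist() for p in[(98,38),(222,45),(218,133),(93,127)]])
h=[world(f(p,5,250,145),.064)[:2] for p in[(345,38),(373,43),(349,109),(320,101)]];print("handle",np.round(h,4).tolist(),np.mean(h,0))
b=[world(f(p,5,250,145),.028)[:2] for p in[(307,42),(421,82),(388,167),(274,130)]];print("park",np.round(b,4).tolist(),np.mean(b,0))
tags(env.read_camera("top"))
E
```

```text
A_red [0.61   0.0072] yaw -0.072 [-0.  0.  1. -1.] sides [37. 38. 38. 38.]
B_green [ 0.5919 -0.1294] yaw -0.02 [ 2.  0. -2. -1.] sides [40. 40. 40. 37.]
C_red [0.4977 0.1166] yaw 0.445 [ 0.  0. -2.  1.] sides [41. 39. 41. 38.]
D_green [ 0.4875 -0.002 ] yaw 0.045 [-1.  1.  0.  0.] sides [41. 41. 41. 42.]
E_red [ 0.4908 -0.1123] yaw 0.657 [ 1.  2. -4.  1.] sides [42. 36. 43. 32.]
pass [[0.5492, -0.3217], [0.4894, -0.3162], [0.4304, -0.3085]] len 0.11957154135449855 yaw -0.11047338193563001
rej [[0.5359, 0.2895], [0.4754, 0.2791], [0.4186, 0.27]] len 0.11887769333884272 yaw 0.16486416683504224
slot [ 0.60609797 -0.32694874  0.028     ]
blk [[0.6294, -0.2987], [0.6255, -0.3581], [0.5815, -0.3529], [0.5849, -0.2935]]
handle [[0.6994, -0.0021], [0.6969, -0.0151], [0.6646, -0.0037], [0.6686, 0.0096]] [ 0.68235513 -0.0028333 ]
park [[0.7129, 0.0157], [0.6922, -0.0385], [0.6496, -0.0223], [0.6684, 0.0316]] [ 0.68077029 -0.00335073]
green [374.8 198.3] [ 0.5923 -0.1305]
green [319.4 242.9] [ 0.4882 -0.0025]
red [349.1 126.6] [ 0.7707 -0.0752]
red [314.6 190.8] [0.6113 0.0078]
red [266.1 238.6] [0.499  0.1178]
red [369.  240.5] [ 0.493  -0.1144]
```

```bash
python3 -c "
from h import *
go(.488,-.002,.10,3.187)"
```

```text
turn about tool z -0.354 shift [-0.2881 -0.563   0.0736] rows 12.7 t 0.15
```

```bash
python3 -m crank '[[[0,0,0],[0,0,-0.118],100],[[0,0,0],[0,0,-0.118],100],[[0,0,0],[0,0,-0.118],100],[[-0.02,-0.04,0],[0,0,0],100],[[-0.02,-0.04,0],[0,0,0],100],[[-0.02,-0.04,0],[0,0,0],100],[[-0.02,-0.04,0],[0,0,0],100],[[-0.02,-0.04,0],[0,0,0],100],[[-0.02,-0.04,0],[0,0,0],100],[[-0.02,-0.04,0],[0,0,0],100]]' 20
python3 -m crank '[[[-0.02,-0.04,0],[0,0,0],100],[[-0.02,-0.04,0],[0,0,0],100],[[-0.02,-0.04,0],[0,0,0],100],[[-0.02,-0.04,0],[0,0,0],100],[[-0.02,-0.04,0],[0,0,0],100],[[-0.02,-0.04,0],[0,0,0],100],[[-0.02,-0.04,0.0],[0,0,0],100],[[0,0,0.03],[0,0,0],100],[[0,0,0.03],[0,0,0],100],[[0,0,0],[0,0,0],100]]'
python3 -c "
from h import *
go(.488,-.002,.012,3.187)"
```

```text
time: 1.15
tcp_pos: [0.3276, 0.2727, 0.1742]
tcp_rot: [3.142, 0.0, -3.096]
wrist_force: [1.0, -0.6, 0.2]
gripper_width: 1.001
finger_force: 0.0
time: 2.15
tcp_pos: [0.4763, 0.0007, 0.1107]
tcp_rot: [3.141, -0.009, -3.097]
wrist_force: [-0.8, -0.7, 0.7]
gripper_width: 1.001
finger_force: 0.0
turn about tool z -0.001 shift [-0.0115 -0.0032  0.0987] rows 2.0 t 2.15
```

```bash
python3 -m crank '[[[-0.0115,-0.003,0],[0,0,0],100],[[0,0,0.03],[0,0,0],100],[[0,0,0.03],[0,0,0],100],[[0,0,0.025],[0,0,0],100],[[0,0,0.013],[0,0,0],100],[[0,0,0],[0,0,0],100],[[0,0,0],[0,0,0],45],[[0,0,0],[0,0,0],45],[[0,0,0],[0,0,0],45],[[0,0,0],[0,0,0],45]]' 20
python3 -m crank '[[[0,0,0],[0,0,0],45],[[0,0,0],[0,0,0],45]]' 20
```

```text
time: 3.15
tcp_pos: [0.4921, -0.0014, 0.0171]
tcp_rot: [-3.142, 0.002, -3.096]
wrist_force: [-0.1, 0.2, -0.4]
gripper_width: 0.682
finger_force: 0.0
time: 3.35
tcp_pos: [0.4915, -0.0014, 0.0164]
tcp_rot: [3.142, 0.0, -3.096]
wrist_force: [0.0, 0.2, -0.1]
gripper_width: 0.503
finger_force: 0.0
```

```bash
python3 -m crank '[[[0.003,0,0.004],[0,0,0],53],[[0,0,0],[0,0,0],35],[[0,0,0],[0,0,0],35],[[0,0,0],[0,0,0],35],[[0,0,0],[0,0,0],35]]' 20
```

```text
time: 3.85
tcp_pos: [0.4885, -0.0016, 0.0123]
tcp_rot: [3.142, 0.0, -3.096]
wrist_force: [-0.0, -0.0, -0.1]
gripper_width: 0.349
finger_force: 0.0
```

```bash
python3 -c "
from h import *
im=env.read_camera('top');tags(im);a=im[90:330,160:480]
b=env.read_camera('scene')[170:350,150:470]
cv2.imwrite('pics/p1.png',cv2.convertScaleAbs(np.vstack([cv2.resize(a,None,fx=1.4,fy=1.4),cv2.resize(b,None,fx=1.4,fy=1.4)])[:,:,::-1],alpha=1.4))"
```

```text
green [374.7 198.3] [ 0.5922 -0.1303]
red [349.  126.6] [ 0.7706 -0.075 ]
red [266.1 238.6] [0.499  0.1179]
red [369.7 240.4] [ 0.4931 -0.1159]
```

View pics/p1.png

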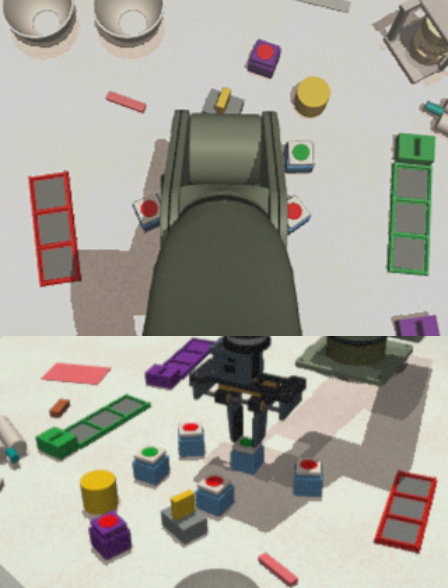

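```bash
python3 -c "
from h import *
i=env.camera_info('scene');T=np.linalg.inv(np.array(i['world_from_camera']));K=np.array(i['K'])
def pr(p):
    c=K@(T[:3,:3]@np.array(p)+T[:3,3]);return np.round(c[:2]/c[2],1)
print('tcp',pr([.4885,-.0016,.0123]),'tag',pr([.488,-.002,.048]),pr([.4885,.016,.0123]),pr([.4885,-.018,.0123]),env.state()['gripper_width'],env.state()['finger_force'])
im=env.read_camera('scene')[185:285,270:385];cv2.imwrite('pics/p2.png',cv2.convertScaleAbs(cv2.resize(im,None,fx=6,fy=6,interpolation=2)[:,:,::-1],alpha=1.4))"
```

```text
tcp [325.7 258.5] tag [325.5 245.9] [332.  260.5] [319.8 256.7] 0.3505928696606149 0.0
```

View pics/p2.png

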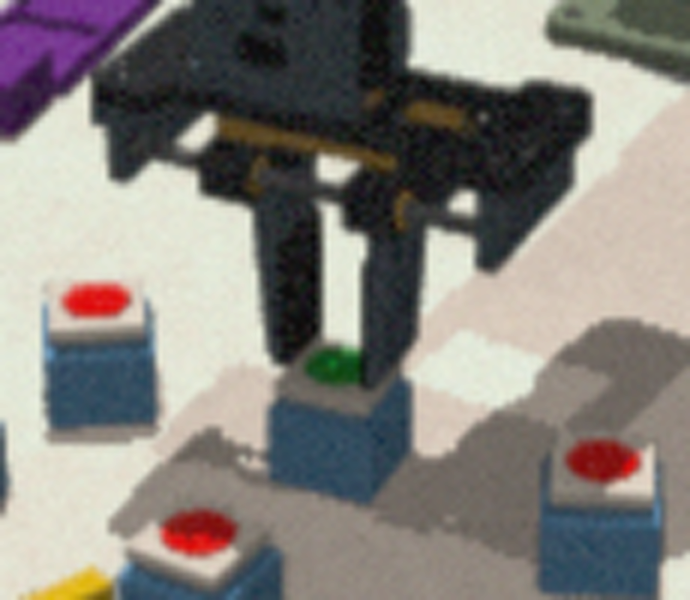

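```bash
python3 -c "
from h import *
for p in [(285,360),(372,388),(318,345),(415,345),(285,365)]:
  uv=((p[0]+.5)/6-.5+270,(p[1]+.5)/6-.5+185)
  print(p,[np.round(world(uv,z,'scene')[:2],3).tolist() for z in(.012,.03,.048,.06)])
s=env.state();print(s['qpos'],s['effort'])"
```

```text
(285, 360) [[0.444, -0.052], [0.468, -0.037], [0.492, -0.023], [0.509, -0.013]]
(372, 388) [[0.445, -0.009], [0.469, 0.004], [0.494, 0.018], [0.51, 0.027]]
(318, 345) [[0.427, -0.045], [0.451, -0.031], [0.476, -0.017], [0.493, -0.007]]
(415, 345) [[0.407, -0.009], [0.432, 0.004], [0.458, 0.018], [0.474, 0.027]]
(285, 365) [[0.447, -0.05], [0.471, -0.035], [0.496, -0.021], [0.512, -0.011]]
[-2.67961956e-02  3.54845201e-01  1.98317428e+00  1.15187593e-04
  8.03434097e-01 -1.64287993e+00] [-2.90101270e-03 -3.67390895e+01 -1.68294668e+01 -2.99131440e-02
  7.40911555e-02 -2.31906419e-06]
```

The fingertips sit above the lid (tip pixels unproject to about z 0.05), although the state reports TCP z = 0.012. They also closed to 32 mm with no force. I'll test this by touch: this lid has to be pushed home anyway, so I'll shut the gripper and feel downwards.

```bash
python3 -m crank '[[[0,0,0],[0,0,0],0],[[0,0,0],[0,0,0],0],[[0,0,0],[0,0,0],0],[[0,0,0],[0,0,0],0],[[0,0,0.002],[0,0,0],0],[[0,0,0],[0,0,0],0]]' 20
python3 -m crank '[[[0,0,0.002],[0,0,0],0],[[0,0,0],[0,0,0],0]]'
```

```text
time: 4.6
tcp_pos: [0.4882, -0.0015, 0.01]
tcp_rot: [3.141, -0.0, -3.096]
wrist_force: [-0.4, 1.2, -0.1]
gripper_width: 0.009
finger_force: 0.0
time: 4.8
tcp_pos: [0.4884, -0.0016, 0.0081]
tcp_rot: [3.141, -0.0, -3.096]
wrist_force: [0.7, -0.5, 0.2]
gripper_width: 0.005
finger_force: 0.0
```

```bash
for i in 1 2 3; do python3 -m crank '[[[0,0,0.002],[0,0,0],0],[[0,0,0],[0,0,0],0]]' | egrep 'pos|force'; done
python3 -c "
from h import *
im=env.read_camera('scene')[185:285,270:385];cv2.imwrite('pics/p3.png',cv2.convertScaleAbs(cv2.resize(im,None,fx=6,fy=6,interpolation=2)[:,:,::-1],alpha=1.4))"
```

```text
tcp_pos: [0.4884, -0.0016, 0.0063]
wrist_force: [-0.6, -0.4, 3.5]
finger_force: 1.4
tcp_pos: [0.4885, -0.0016, 0.0045]
wrist_force: [-1.2, 0.0, 6.4]
finger_force: 2.7
tcp_pos: [0.4885, -0.0015, 0.0044]
wrist_force: [-4.5, -0.7, 21.1]
finger_force: 10.6
```

View pics/p3.png

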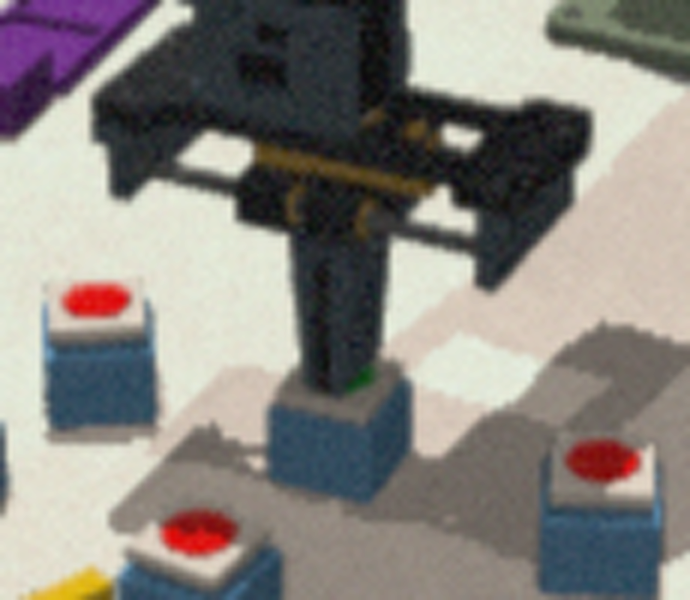

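```bash
python3 -m crank '[[[0,0,-0.03],[0,0,0],100],[[0,0,-0.03],[0,0,0],100],[[0,0,0],[0,0,0],100]]' 20; python3 -c "
from h import *
for p in [(303,385),(347,395),(375,365)]:
  uv=((p[0]+.5)/6-.5+270,(p[1]+.5)/6-.5+185)
  print(p,[np.round(world(uv,z,'scene')[:2],3).tolist() for z in(.044,)])
im=env.read_camera('scene')
print(env.state()['gripper_width']);cv2.imwrite('pics/p4.png',cv2.convertScaleAbs(cv2.resize(im[150:280,260:400],None,fx=4.5,fy=4.5,interpolation=2)[:,:,::-1],alpha=1.4))
"
```

```text
time: 5.75
tcp_pos: [0.4915, -0.0016, 0.0655]
tcp_rot: [-3.141, 0.008, -3.096]
wrist_force: [0.6, -0.1, -1.1]
gripper_width: 0.238
finger_force: 0.0
(303, 385) [[0.499, -0.01]]
(347, 395) [[0.497, 0.008]]
(375, 365) [[0.473, 0.008]]
0.2806801812005584
```

The lid bottomed out at reported z = 0.0044 while its top must be at 0.044. So true tip z = reported + 0.040, and xy agrees with the images. That lid (green D) is now home. I'll use the offset from here and grasp D.

```bash
python3 -m crank '[[[0.001,0,0],[0,0,0],100],[[0,0,0],[0,0,0],100],[[0,0,0],[0,0,0],100],[[0,0,0],[0,0,0],100],[[0,0,0],[0,0,0],100],[[0,0,0],[0,0,0],100],[[0,0,0.03],[0,0,0],100],[[0,0,0.03],[0,0,0],100],[[0,0,0.025],[0,0,0],70],[[0,0,0.005],[0,0,0],50]]' 20
python3 -m crank '[[[0,0,0],[0,0,0],40],[[0,0,0],[0,0,0],40],[[0,0,0],[0,0,0],40],[[0,0,0],[0,0,0],40],[[0,0,0],[0,0,0],40]]' 20
```

```text
time: 6.8
tcp_pos: [0.4851, -0.0015, -0.0301]
tcp_rot: [3.141, -0.006, -3.096]
wrist_force: [-0.1, 0.6, 0.2]
gripper_width: 0.853
finger_force: 0.0
time: 7.3
tcp_pos: [0.4883, -0.0017, -0.0267]
tcp_rot: [-3.141, 0.002, -3.096]
wrist_force: [-0.7, 0.0, 6.1]
gripper_width: 0.509
finger_force: 19.7
```

```bash
python3 -m crank '[[[0,0,-0.04],[0,0,0],40],[[0,0,-0.04],[0,0,0],40],[[0,0,0],[0,0,0],40]]' 20; python3 -c "
from h import *
go(.430,-.309,.05,3.037)"
```

```text
time: 7.6
tcp_pos: [0.4916, -0.0017, 0.057]
tcp_rot: [-3.141, 0.011, -3.096]
wrist_force: [1.8, -0.3, -0.7]
gripper_width: 0.504
finger_force: 19.7
turn about tool z 0.15 shift [ 0.0291 -0.3121  0.007 ] rows 6.3 t 7.6
```

```bash
python3 -m crank '[[[0,0,0],[0,0,0.075],40],[[0,0,0],[0,0,0.075],40],[[0.0035,-0.039,0],[0,0,0],40],[[0.0035,-0.039,0],[0,0,0],40],[[0.0035,-0.039,0],[0,0,0],40],[[0.0035,-0.039,0],[0,0,0],40],[[0.0035,-0.039,0],[0,0,0],40],[[0.0035,-0.039,0],[0,0,0],40],[[0.0035,-0.039,0],[0,0,0],40],[[0.0035,-0.039,0],[0,0,0],40]]' 20; python3 -m crank '[[[0,0,0.02],[0,0,0],40],[[0,0,0],[0,0,0],40],[[0,0,0],[0,0,0],40]]' 20; python3 -c "
from h import *
go(.430,-.309,-.0215,3.037)"
```

```text
time: 8.6
tcp_pos: [0.4258, -0.3101, 0.0513]
tcp_rot: [3.141, -0.001, 3.037]
wrist_force: [1.2, 0.2, -1.6]
gripper_width: 0.508
finger_force: 19.7
time: 8.9
tcp_pos: [0.426, -0.308, 0.0314]
tcp_rot: [3.14, -0.002, 3.037]
wrist_force: [0.3, -0.0, -1.1]
gripper_width: 0.508
finger_force: 19.7
turn about tool z -0.0 shift [-0.004  -0.0006  0.0529] rows 1.1 t 8.9
```

```bash
python3 -m crank '[[[-0.004,-0.0005,0.02],[0,0,0],40],[[0,0,0.02],[0,0,0],40],[[0,0,0.008],[0,0,0],40],[[0,0,0.004],[0,0,0],40],[[0,0,0],[0,0,0],40],[[0,0,0],[0,0,0],40]]' 20
```

```text
time: 9.5
tcp_pos: [0.4315, -0.3101, -0.019]
tcp_rot: [-3.141, 0.001, 3.037]
wrist_force: [-1.3, -0.3, 0.1]
gripper_width: 0.506
finger_force: 19.7
```

```bash
python3 -m crank '[[[0,0,0.001],[0,0,0],40],[[0,0,0],[0,0,0],75],[[0,0,0],[0,0,0],75],[[0,0,0],[0,0,0],75],[[0,0,0],[0,0,0],75],[[0,0,-0.03],[0,0,0],100],[[0,0,-0.04],[0,0,0],100],[[0,0,-0.03],[0,0,0],100]]' 20; python3 -c "
from h import *
go(.592,-.130,.05,3.122)"
```

```text
time: 10.3
tcp_pos: [0.4313, -0.3102, 0.0811]
tcp_rot: [-3.141, 0.001, 3.037]
wrist_force: [-0.1, -0.1, -0.9]
gripper_width: 0.978
finger_force: 0.0
turn about tool z -0.085 shift [-0.1572  0.1833  0.0311] rows 4.9 t 10.3
```

```bash
python3 -m crank '[[[0,0,0],[0,0,-0.085],100],[[-0.0262,0.0305,0],[0,0,0],100],[[-0.0262,0.0305,0],[0,0,0],100],[[-0.0262,0.0305,0],[0,0,0],100],[[-0.0262,0.0305,0],[0,0,0],100],[[-0.0262,0.0305,0],[0,0,0],100],[[-0.0262,0.0305,0],[0,0,0],100],[[0,0,0],[0,0,0],100],[[0,0,0],[0,0,0],100]]' 20; python3 -c "
from h import *
tags(env.read_camera('top'))
go(.592,-.130,-.028,3.122)"
```

```text
time: 11.2
tcp_pos: [0.5915, -0.1295, 0.0788]
tcp_rot: [-3.141, -0.001, 3.124]
wrist_force: [-0.4, -0.5, 0.1]
gripper_width: 1.004
finger_force: 0.0
green [457.9 269.7] [ 0.425  -0.3102]
green [456.2 283.9] [ 0.3931 -0.3043]
red [349.1 126.6] [ 0.7707 -0.0752]
red [314.8 190.8] [0.6114 0.0073]
red [266.2 238.6] [0.499  0.1177]
turn about tool z 0.0 shift [-0.0011  0.0002  0.1069] rows 2.1 t 11.25
```

```bash
python3 -m crank '[[[-0.001,0,0.04],[0,0,0],100],[[0,0,0.04],[0,0,0],100],[[0,0,0.027],[0,0,0],70],[[0,0,0],[0,0,0],60],[[0,0,0],[0,0,0],40],[[0,0,0],[0,0,0],40],[[0,0,0],[0,0,0],40],[[0,0,0],[0,0,0],40],[[0,0,0],[0,0,0],40]]' 20; python3 -m crank '[[[0,0,-0.05],[0,0,0],40],[[0,0,-0.03],[0,0,0],40],[[0,0,0],[0,0,0],40]]' 20; python3 -c "
from h import *
go(.4915,-.3155,.03,3.037)"
```

```text
time: 12.15
tcp_pos: [0.5936, -0.1304, -0.0262]
tcp_rot: [-3.141, 0.003, 3.122]
wrist_force: [-0.9, 0.0, 6.0]
gripper_width: 0.511
finger_force: 19.6
time: 12.45
tcp_pos: [0.5962, -0.1308, 0.0571]
tcp_rot: [-3.14, 0.01, 3.122]
wrist_force: [0.8, -0.1, -1.5]
gripper_width: 0.508
finger_force: 19.6
turn about tool z 0.085 shift [ 0.0848 -0.1947  0.0271] rows 4.3 t 12.45
```

```bash
python3 -m crank '[[[0,0,0],[0,0,0.085],40],[[0.0164,-0.039,0],[0,0,0],40],[[0.0164,-0.039,0],[0,0,0],40],[[0.0164,-0.039,0],[0,0,0],40],[[0.0164,-0.039,0],[0,0,0],40],[[0.0164,-0.039,0],[0,0,0],40],[[0,0,0.025],[0,0,0],40],[[0,0,0],[0,0,0],40],[[0,0,0],[0,0,0],40]]' 20; python3 -c "
from h import *
go(.4915,-.3155,-.0215,3.037)"
```

```text
time: 13.35
tcp_pos: [0.4899, -0.3145, 0.0262]
tcp_rot: [3.14, -0.003, 3.037]
wrist_force: [0.4, -0.1, -1.0]
gripper_width: 0.512
finger_force: 19.6
turn about tool z -0.0 shift [-0.0017 -0.0008  0.0477] rows 1.0 t 13.35
```

```bash
python3 -m crank '[[[-0.0015,-0.0008,0.03],[0,0,0],40],[[0,0,0.012],[0,0,0],40],[[0,0,0.006],[0,0,0],40],[[0,0,0],[0,0,0],40],[[0,0,0],[0,0,0],75],[[0,0,0],[0,0,0],75],[[0,0,0],[0,0,0],75],[[0,0,0],[0,0,0],75],[[0,0,-0.03],[0,0,0],75],[[0,0,-0.03],[0,0,0],50]]' 20; python3 -m crank '[[[0,0,0],[0,0,0],0],[[0,0,0],[0,0,0],0],[[0,0,0],[0,0,0],0],[[0,0,0],[0,0,0],0],[[0,0,0],[0,0,0],0],[[0,0,0],[0,0,0],0],[[0,0,0],[0,0,0],0],[[0,0,0],[0,0,0],0],[[0,0,0.02],[0,0,0],0],[[0,0,0],[0,0,0],0]]' 20; python3 -c "
from h import *
go(.490,-.3155,.006,3.037)"
```

```text
time: 14.35
tcp_pos: [0.4914, -0.316, 0.0393]
tcp_rot: [3.14, -0.002, 3.037]
wrist_force: [0.8, 0.2, 0.3]
gripper_width: 0.689
finger_force: 0.0
time: 15.35
tcp_pos: [0.4905, -0.3153, 0.0173]
tcp_rot: [3.139, -0.004, 3.037]
wrist_force: [-0.5, 0.7, -1.0]
gripper_width: 0.006
finger_force: 0.0
turn about tool z -0.0 shift [ 0.0005 -0.0003  0.0113] rows 0.2 t 15.35
```

```bash
python3 -m crank '[[[0,0,0.004],[0,0,0],0],[[0,0,0.002],[0,0,0],0],[[0,0,0.002],[0,0,0],0],[[0,0,0.002],[0,0,0],0],[[0,0,0.001],[0,0,0],0],[[0,0,0],[0,0,0],0]]'; python3 -m crank '[[[0,0,0],[0,0,0],0],[[0,0,0],[0,0,0],0]]'
```

```text
time: 15.95
tcp_pos: [0.4924, -0.3166, 0.009]
tcp_rot: [-3.141, 0.001, 3.037]
wrist_force: [-1.2, 1.0, 4.8]
gripper_width: 0.002
finger_force: 2.4
time: 16.15
tcp_pos: [0.4924, -0.3166, 0.0088]
tcp_rot: [-3.141, 0.001, 3.037]
wrist_force: [-1.0, 1.6, 4.9]
gripper_width: 0.002
finger_force: 2.5
```

```bash
python3 -m crank '[[[0,0,0.002],[0,0,0],0],[[0,0,0],[0,0,0],0]]'|egrep 'pos|wrist';python3 -m crank '[[[0,0,0.0015],[0,0,0],0],[[0,0,0],[0,0,0],0]]'|egrep 'pos|wrist'; python3 -m crank '[[[0,0,-0.03],[0,0,0],20],[[0,0,-0.04],[0,0,0],100],[[0,0,0],[0,0,0],100]]'; python3 -c "
from h import *
go(.612,.0072,.07,3.0696)"
```

```text
tcp_pos: [0.4925, -0.3166, 0.0084]
wrist_force: [-4.3, 1.9, 16.1]
tcp_pos: [0.4925, -0.3166, 0.0084]
wrist_force: [-6.3, 3.6, 24.3]
time: 16.85
tcp_pos: [0.4954, -0.3186, 0.0796]
tcp_rot: [-3.137, 0.009, 3.037]
wrist_force: [0.8, 0.0, 1.2]
gripper_width: 0.235
finger_force: 0.0
turn about tool z -0.033 shift [-0.0928  0.3334  0.0096] rows 6.9 t 16.85
```

```bash
python3 -m crank '[[[0,0,0],[0,0,-0.033],100],[[-0.012,0.0415,0],[0,0,0],100],[[-0.012,0.0415,0],[0,0,0],100],[[-0.012,0.0415,0],[0,0,0],100],[[-0.012,0.0415,0],[0,0,0],100],[[-0.012,0.0415,0],[0,0,0],100],[[-0.012,0.0415,0],[0,0,0],100],[[-0.012,0.0415,0],[0,0,0],100],[[-0.012,0.0415,0],[0,0,0],100],[[0,0,0],[0,0,0],100]]' 20; python3 -m crank '[[[0,0,0],[0,0,0],100],[[0,0,0],[0,0,0],100]]'; python3 -c "
from h import *
im=env.read_camera('top');tags(im)
go(.611,.0075,-.028,3.0696)
cv2.imwrite('pics/p5.png',cv2.convertScaleAbs(cv2.resize(im[110:310,170:490],None,fx=2.4,fy=2.4,interpolation=2)[:,:,::-1],alpha=1.4))"
```

```text
time: 17.85
tcp_pos: [0.6129, 0.0127, 0.0734]
tcp_rot: [3.14, 0.0, 3.075]
wrist_force: [-0.1, 0.1, 0.5]
gripper_width: 1.002
finger_force: 0.0
time: 18.05
tcp_pos: [0.6109, 0.0071, 0.0739]
tcp_rot: [-3.141, -0.002, 3.069]
wrist_force: [-0.2, -0.2, -0.2]
gripper_width: 1.003
finger_force: 0.0
green [464.1 217.7] [ 0.5448 -0.3326]
green [458.5 240.9] [ 0.4906 -0.3161]
green [457.9 269.7] [ 0.4249 -0.3102]
red [369.5 240.3] [ 0.4934 -0.1153]
turn about tool z -0.001 shift [0.     0.0007 0.1022] rows 2.0 t 18.1
```

View pics/p5.png

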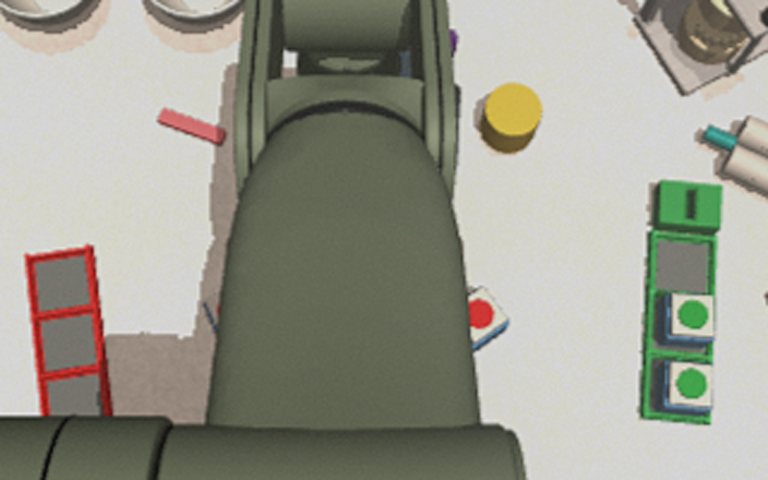

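Both green cases sit in the middle and near nests, tags at (458.5,240.9) and (457.9,269.7). The near one is about 5 mm off-centre, to be checked later. Now grasping red A.

```bash
python3 -m crank '[[[0,0,0.04],[0,0,0],100],[[0,0,0.04],[0,0,0],100],[[0,0,0.022],[0,0,0],70],[[0,0,0],[0,0,0],60],[[0,0,0],[0,0,0],40],[[0,0,0],[0,0,0],40],[[0,0,0],[0,0,0],40],[[0,0,0],[0,0,0],40],[[0,0,0],[0,0,0],40]]' 20; python3 -m crank '[[[0,0,-0.05],[0,0,0],40],[[0,0,-0.03],[0,0,0],40],[[0,0,0],[0,0,0],40]]' 20; python3 -c "
from h import *
go(.535,.2895,.03,3.307)"
```

```text
time: 19.0
tcp_pos: [0.6126, 0.0078, -0.0259]
tcp_rot: [3.142, 0.002, 3.07]
wrist_force: [-0.1, -0.8, 5.2]
gripper_width: 0.507
finger_force: 19.8
time: 19.3
tcp_pos: [0.6152, 0.008, 0.0576]
tcp_rot: [3.141, 0.01, 3.07]
wrist_force: [0.3, -0.6, -0.5]
gripper_width: 0.505
finger_force: 19.8
turn about tool z -0.237 shift [0.0328 0.2909 0.0276] rows 5.9 t 19.3
```

```bash
python3 -m crank '[[[0,0,0],[0,0,-0.119],40],[[0,0,0],[0,0,-0.118],40],[[0.0042,0.0415,0],[0,0,0],40],[[0.0042,0.0415,0],[0,0,0],40],[[0.0042,0.0415,0],[0,0,0],40],[[0.0042,0.0415,0],[0,0,0],40],[[0.0042,0.0415,0],[0,0,0],40],[[0.0042,0.0415,0],[0,0,0],40],[[0.0042,0.0415,0],[0,0,0],40],[[0,0,0.025],[0,0,0],40]]' 20;python3 -m crank '[[[0,0,0],[0,0,0],40],[[0,0,0],[0,0,0],40]]'; python3 -c "
from h import *
go(.537,.2895,-.021,3.307)"
```

```text
time: 20.3
tcp_pos: [0.5353, 0.2956, 0.0291]
tcp_rot: [3.138, 0.006, -2.972]
wrist_force: [1.5, -0.7, -1.5]
gripper_width: 0.505
finger_force: 19.8
time: 20.5
tcp_pos: [0.5337, 0.2888, 0.0265]
tcp_rot: [-3.14, -0.003, -2.976]
wrist_force: [0.5, 0.5, -1.0]
gripper_width: 0.508
finger_force: 19.8
turn about tool z -0.0 shift [-0.0033  0.0002  0.0475] rows 1.0 t 20.5
```

```bash
python3 -m crank '[[[-0.003,0,0.03],[0,0,0],40],[[0,0,0.012],[0,0,0],40],[[0,0,0.0055],[0,0,0],40],[[0,0,0],[0,0,0],40],[[0,0,0],[0,0,0],75],[[0,0,0],[0,0,0],75],[[0,0,0],[0,0,0],75],[[0,0,0],[0,0,0],75],[[0,0,-0.04],[0,0,0],100],[[0,0,-0.05],[0,0,0],100]]' 20; python3 -c "
from h import *
tags(env.read_camera('top'))
go(.4985,.1173,.07,3.587)"
```

```text
time: 21.5
tcp_pos: [0.536, 0.2892, 0.0691]
tcp_rot: [-3.14, -0.006, -2.976]
wrist_force: [1.3, 0.5, 0.0]
gripper_width: 0.893
finger_force: 0.0
green [464.1 217.2] [ 0.5458 -0.3327]
green [458.5 240.8] [ 0.4907 -0.3162]
green [458.  269.7] [ 0.4249 -0.3104]
red [349.1 126.6] [ 0.7707 -0.0752]
red [266.1 238.7] [0.4987 0.1177]
red [369.  240.4] [ 0.4931 -0.1143]
red [211.9 266.3] [0.4364 0.2376]
turn about tool z -0.28 shift [ 0.1148 -0.1392  0.0099] rows 3.6 t 21.55
```

```bash
python3 -m crank '[[[0,0,0],[0,0,-0.14],100],[[0,0,0],[0,0,-0.14],100],[[0.0287,-0.0348,0],[0,0,0],100],[[0.0287,-0.0348,0],[0,0,0],100],[[0.0287,-0.0348,0],[0,0,0],100],[[0.0287,-0.0348,0],[0,0,0],100],[[0,0,0],[0,0,0],100],[[0,0,0],[0,0,0],100],[[0,0,0],[0,0,0],100]]' 20; python3 -c "
from h import *
go(.4985,.1173,-.028,3.587)"
```

```text
time: 22.45
tcp_pos: [0.495, 0.116, 0.0706]
tcp_rot: [3.141, 0.002, -2.696]
wrist_force: [-1.5, 0.7, 0.0]
gripper_width: 0.997
finger_force: 0.0
turn about tool z 0.0 shift [-0.0037 -0.0003  0.0986] rows 2.0 t 22.45
```

```bash
python3 -m crank '[[[-0.0025,0,0.04],[0,0,0],100],[[0,0,0.04],[0,0,0],100],[[0,0,0.0185],[0,0,0],70],[[0,0,0],[0,0,0],60],[[0,0,0],[0,0,0],40],[[0,0,0],[0,0,0],40],[[0,0,0],[0,0,0],40],[[0,0,0],[0,0,0],40],[[0,0,0],[0,0,0],40]]' 20; python3 -m crank '[[[0,0,-0.05],[0,0,0],40],[[0,0,-0.03],[0,0,0],40],[[0,0,0],[0,0,0],40]]' 20; python3 -c "
from h import *
go(.4174,.2696,.03,3.307)"
```

```text
time: 23.35
tcp_pos: [0.4973, 0.1164, -0.0272]
tcp_rot: [-3.141, 0.002, -2.697]
wrist_force: [-0.5, 1.0, 4.8]
gripper_width: 0.504
finger_force: 19.9
time: 23.65
tcp_pos: [0.4998, 0.1167, 0.0558]
tcp_rot: [-3.139, 0.009, -2.697]
wrist_force: [0.8, -0.7, -1.3]
gripper_width: 0.507
finger_force: 19.9
turn about tool z 0.28 shift [0.0561 0.1644 0.0258] rows 3.5 t 23.65
```

```bash
python3 -m crank '[[[0,0,0],[0,0,0.14],40],[[0,0,0],[0,0,0.14],40],[[0.0135,0.041,0],[0,0,0],40],[[0.0135,0.041,0],[0,0,0],40],[[0.0135,0.041,0],[0,0,0],40],[[0.0135,0.041,0],[0,0,0],40],[[0,0,0.02],[0,0,0],40],[[0,0,0],[0,0,0],40],[[0,0,0],[0,0,0],40]]' 20; python3 -c "
from h import *
go(.4174,.2696,-.0225,3.307)"
```

```text
time: 24.55
tcp_pos: [0.4154, 0.2682, 0.0309]
tcp_rot: [-3.14, -0.002, -2.977]
wrist_force: [-0.2, 0.3, -0.2]
gripper_width: 0.507
finger_force: 19.9
turn about tool z -0.0 shift [-0.0022  0.0011  0.0534] rows 1.1 t 24.55
```

```bash
python3 -m crank '[[[-0.001,0.001,0.03],[0,0,0],40],[[0,0,0.017],[0,0,0],40],[[0,0,0.006],[0,0,0],40],[[0,0,0],[0,0,0],40],[[0,0,0],[0,0,0],75],[[0,0,0],[0,0,0],75],[[0,0,0],[0,0,0],75],[[0,0,0],[0,0,0],75],[[0,0,-0.04],[0,0,0],100],[[0,0,-0.05],[0,0,0],100]]' 20; python3 -c "
from h import *
tags(env.read_camera('top'))
go(.492,-.1135,.07,3.7986)"
```

```text
time: 25.55
tcp_pos: [0.4153, 0.2692, 0.0682]
tcp_rot: [-3.14, -0.005, -2.976]
wrist_force: [2.0, -0.3, -0.2]
gripper_width: 0.895
finger_force: 0.0
green [464.1 217.2] [ 0.546  -0.3327]
green [458.5 240.8] [ 0.4907 -0.3162]
green [458.  269.7] [ 0.4249 -0.3104]
red [349.  126.6] [ 0.7706 -0.075 ]
red [207.5 223.4] [0.5352 0.2515]
red [190.3 222.3] [0.538  0.2907]
red [369.  240.5] [ 0.493  -0.1144]
turn about tool z -0.492 shift [ 0.1798 -0.3491  0.0074] rows 7.9 t 25.6
```

```bash
python3 -m crank '[[[0,0,0],[0,0,0.135],100],[[0,0,0],[0,0,0.135],100],[[0,0,0],[0,0,0.135],100],[[0,0,0],[0,0,0.135],100],[[0,0,0],[0,0,0.135],100],[[0,0,0],[0,0,0.135],100],[[0,0,0],[0,0,0.135],100],[[0,0,0],[0,0,0.134],100]]' 20;  python3 -c "
from h import *
tags(env.read_camera('top'))
go(.492,-.1135,.07,2.228)"
```

```text
time: 26.4
tcp_pos: [0.4171, 0.2703, 0.0689]
tcp_rot: [3.141, 0.0, 2.222]
wrist_force: [0.7, -0.5, -0.2]
gripper_width: 0.998
finger_force: 0.0
green [464.2 217.3] [ 0.5456 -0.3328]
green [458.5 240.8] [ 0.4907 -0.3162]
green [458.  269.8] [ 0.4248 -0.3103]
red [349.1 126.6] [ 0.7707 -0.0752]
red [190.3 222.3] [0.5382 0.2907]
red [369.  240.4] [ 0.4931 -0.1143]
turn about tool z -0.009 shift [-0.3496 -0.1752 -0.0011] rows 7.8 t 26.45
```

```bash
python3 -m crank '[[[-0.0389,-0.0195,0],[0,0,0],100],[[-0.0389,-0.0195,0],[0,0,0],100],[[-0.0389,-0.0195,0],[0,0,0],100],[[-0.0389,-0.0195,0],[0,0,0],100],[[-0.0389,-0.0195,0],[0,0,0],100],[[-0.0389,-0.0195,0],[0,0,0],100],[[-0.0389,-0.0195,0],[0,0,0],100],[[-0.0389,-0.0195,0],[0,0,0],100],[[-0.0384,-0.0192,0],[0,0,0],100],[[0,0,0],[0,0,0],100]]' 20; python3 -m crank '[[[0,0,0],[0,0,0],100]]';  python3 -c "
from h import *
im=env.read_camera('scene')
go(.492,-.1135,-.028,2.228)
cv2.imwrite('pics/p6.png',cv2.convertScaleAbs(cv2.resize(im[200:320,170:470],None,fx=2.6,fy=2.6,interpolation=2)[:,:,::-1],alpha=1.4))"
```

```text
time: 27.45
tcp_pos: [0.4934, -0.1181, 0.069]
tcp_rot: [3.141, 0.003, 2.225]
wrist_force: [-0.6, 0.3, 0.4]
gripper_width: 0.998
finger_force: 0.0
time: 27.55
tcp_pos: [0.4916, -0.1141, 0.0686]
tcp_rot: [3.141, -0.001, 2.227]
wrist_force: [0.1, 0.4, -0.4]
gripper_width: 1.005
finger_force: 0.0
turn about tool z 0.0 shift [-0.0006  0.0003  0.0966] rows 1.9 t 27.6
```

View pics/p6.png

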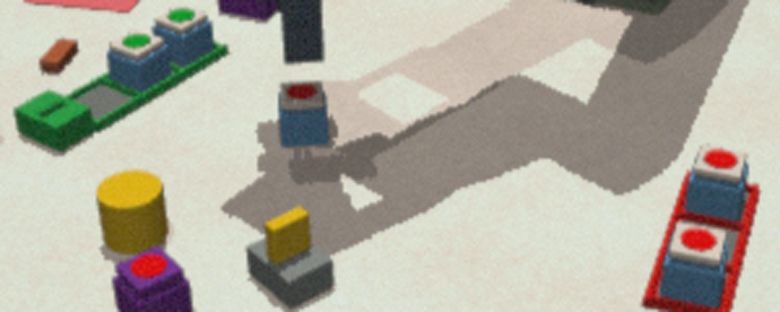

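Both green cases stand in the pass nests (tags at crop (136,42) and (181,16)) and both reds stand upright in the reject nests (crop (697,239) and (720,159)). The gripper hovers over red E at crop (301,92).

```bash
python3 -m crank '[[[0,0,0.04],[0,0,0],100],[[0,0,0.04],[0,0,0],100],[[0,0,0.0165],[0,0,0],70],[[0,0,0],[0,0,0],60],[[0,0,0],[0,0,0],40],[[0,0,0],[0,0,0],40],[[0,0,0],[0,0,0],40],[[0,0,0],[0,0,0],40],[[0,0,0],[0,0,0],40]]' 20; python3 -m crank '[[[0,0,-0.05],[0,0,0],40],[[0,0,-0.04],[0,0,0],40],[[0,0,0],[0,0,0.135],40],[[0,0,0],[0,0,0],40]]' 20; python3 -c "
from h import *
go(.4766,.2795,.045,3.307)"
```

```text
time: 28.5
tcp_pos: [0.4926, -0.1137, -0.0268]
tcp_rot: [3.14, 0.001, 2.228]
wrist_force: [0.2, 2.5, 7.0]
gripper_width: 0.513
finger_force: 19.6
time: 28.9
tcp_pos: [0.4923, -0.1139, 0.0634]
tcp_rot: [3.14, 0.002, 2.093]
wrist_force: [-0.6, 0.0, -1.6]
gripper_width: 0.514
finger_force: 19.7
turn about tool z -1.214 shift [-0.0493  0.3906  0.0184] rows 7.9 t 28.9
```

```bash
python3 -m crank '[[[0,0,0],[0,0,-0.135],40],[[0,0,0],[0,0,-0.135],40],[[0,0,0],[0,0,-0.135],40],[[0,0,0],[0,0,-0.135],40],[[0,0,0],[0,0,-0.135],40],[[0,0,0],[0,0,-0.135],40],[[0,0,0],[0,0,-0.135],40],[[0,0,0],[0,0,-0.135],40],[[0,0,0],[0,0,-0.134],40],[[0,0,0],[0,0,0],40]]' 20; python3 -m crank '[[[-0.0055,0.0434,0],[0,0,0],40],[[-0.0055,0.0434,0],[0,0,0],40],[[-0.0055,0.0434,0],[0,0,0],40],[[-0.0055,0.0434,0],[0,0,0],40],[[-0.0055,0.0434,0],[0,0,0],40],[[-0.0055,0.0434,0],[0,0,0],40],[[-0.0055,0.0434,0],[0,0,0],40],[[-0.0055,0.0434,0],[0,0,0],40],[[-0.0055,0.0434,0],[0,0,0],40],[[0,0,0],[0,0,0],40]]' 20; python3 -m crank '[[[0,0,0],[0,0,0],40],[[0,0,0],[0,0,0],40]]'; python3 -c "
from h import *
tags(env.read_camera('top'))
go(.4766,.2795,-.022,3.307)"
```

```text
time: 29.9
tcp_pos: [0.4907, -0.1135, 0.061]
tcp_rot: [3.14, -0.003, -2.974]
wrist_force: [-0.8, 0.6, -0.5]
gripper_width: 0.512
finger_force: 19.6
time: 30.9
tcp_pos: [0.476, 0.2844, 0.0615]
tcp_rot: [3.14, 0.0, -2.973]
wrist_force: [-2.0, -1.1, -1.2]
gripper_width: 0.509
finger_force: 19.6
time: 31.1
tcp_pos: [0.4758, 0.2785, 0.0615]
tcp_rot: [-3.141, -0.002, -2.977]
wrist_force: [0.1, -0.4, -1.0]
gripper_width: 0.511
finger_force: 19.6
green [463.6 217.4] [ 0.5455 -0.3316]
green [458.5 240.8] [ 0.4907 -0.3162]
green [458.  269.8] [ 0.4248 -0.3103]
red [349.  126.6] [ 0.7706 -0.075 ]
red [198.5 272.3] [0.423  0.2668]
turn about tool z -0.002 shift [-0.0007  0.0011  0.0838] rows 1.7 t 31.15
```

```bash
python3 -m crank '[[[0,0.001,0.04],[0,0,0],40],[[0,0,0.02],[0,0,0],40],[[0,0,0.014],[0,0,0],40],[[0,0,0.007],[0,0,0],40],[[0,0,0],[0,0,0],40],[[0,0,0],[0,0,0],40]]' 20; python3 -m crank '[[[0,0,0.001],[0,0,0],40],[[0,0,0],[0,0,0],75],[[0,0,0],[0,0,0],75],[[0,0,0],[0,0,0],75],[[0,0,0],[0,0,0],75],[[0,0,-0.04],[0,0,0],100],[[0,0,-0.05],[0,0,0],60]]' 20; python3 -c "
from h import *
go(.681,-.003,.09,2.79)"
```

```text
time: 31.75
tcp_pos: [0.4769, 0.2805, -0.0181]
tcp_rot: [3.141, 0.001, -2.977]
wrist_force: [1.1, 0.1, -1.7]
gripper_width: 0.512
finger_force: 19.6
time: 32.45
tcp_pos: [0.4744, 0.2797, 0.0691]
tcp_rot: [-3.14, -0.006, -2.976]
wrist_force: [0.8, 0.6, -0.4]
gripper_width: 0.771
finger_force: 0.0
turn about tool z 0.517 shift [-0.2914 -0.1942 -0.0209] rows 7.0 t 32.45
```

```bash
python3 -m crank '[[[0,0,-0.02],[0,0,0.13],60],[[0,0,0],[0,0,0.13],60],[[0,0,0],[0,0,0.13],60],[[0,0,0],[0,0,0.127],60],[[-0.0416,-0.0277,0],[0,0,0],60],[[-0.0416,-0.0277,0],[0,0,0],60],[[-0.0416,-0.0277,0],[0,0,0],60],[[-0.0416,-0.0277,0],[0,0,0],60],[[-0.0416,-0.0277,0],[0,0,0],60],[[-0.0416,-0.0277,0],[0,0,0],60]]' 20; python3 -m crank '[[[-0.0416,-0.0277,0],[0,0,0],60],[[0,0,0],[0,0,0],60],[[0,0,0],[0,0,0],60],[[0,0,0],[0,0,0],60]]' 20;python3 -c "
from h import *
im=env.read_camera('top');tags(im);b=env.read_camera('scene')
go(.6815,-.003,-.006,2.79)
f=lambda a,s:cv2.resize(a,None,fx=s,fy=s,interpolation=2)
cv2.imwrite('pics/p7.png',cv2.convertScaleAbs(np.hstack([f(im[200:310,170:230],5)[:550],f(b[150:370,220:370],2.5)[:550]])[:,:,::-1],alpha=1.4))"
```

```text
time: 33.45
tcp_pos: [0.6542, 0.037, 0.0903]
tcp_rot: [3.141, 0.0, 2.79]
wrist_force: [0.5, 0.8, -0.1]
gripper_width: 0.601
finger_force: 0.0
time: 33.85
tcp_pos: [0.682, -0.0007, 0.09]
tcp_rot: [3.141, -0.001, 2.79]
wrist_force: [0.7, 0.0, -0.4]
gripper_width: 0.599
finger_force: 0.0
green [463.9 217.6] [ 0.5449 -0.3323]
green [458.5 240.8] [ 0.4907 -0.3162]
green [457.9 269.7] [ 0.4249 -0.3102]
red [207.5 223.6] [0.5348 0.2514]
red [190.2 222.3] [0.538  0.2908]
turn about tool z 0.001 shift [-0.0005 -0.0028  0.0964] rows 1.9 t 33.95
```

View pics/p7.png

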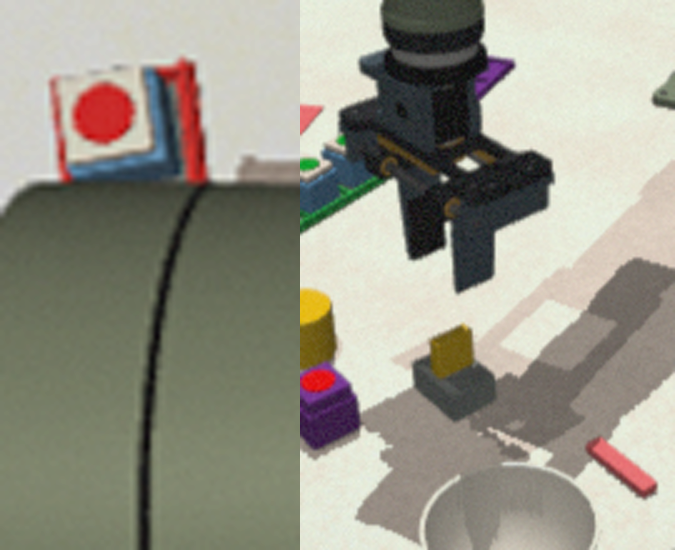

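The gripper is over the yellow handle (crop (452,350)) and the far reject case sits flat (tag at (190,222)). Grasping the blade, then checking the reject tray before inserting.

```bash
python3 -m crank '[[[0,-0.0025,0.04],[0,0,0],60],[[0,0,0.04],[0,0,0],60],[[0,0,0.0145],[0,0,0],60],[[0,0,0],[0,0,0],60],[[0,0,0],[0,0,0],5],[[0,0,0],[0,0,0],5],[[0,0,0],[0,0,0],5],[[0,0,0],[0,0,0],5],[[0,0,0],[0,0,0],5],[[0,0,0],[0,0,0],5]]' 25; python3 -m crank '[[[0,0,0],[0,0,0],5],[[0,0,0],[0,0,0],5]]'
```

```text
time: 34.95
tcp_pos: [0.6822, -0.0039, -0.0037]
tcp_rot: [3.141, 0.001, 2.79]
wrist_force: [-0.0, 0.4, 2.2]
gripper_width: 0.152
finger_force: 25.0
time: 35.15
tcp_pos: [0.6822, -0.004, -0.0037]
tcp_rot: [3.141, 0.001, 2.79]
wrist_force: [-0.7, 0.8, 4.0]
gripper_width: 0.153
finger_force: 25.0
```

```bash
python3 -m crank '[[[0,0,-0.02],[0,0,0],5],[[0,0,-0.04],[0,0,0],5],[[0,0,-0.04],[0,0,0],5],[[0,0,0],[0,0,0],5]]'; python3 -c "
from h import *
go(.6055,-.3272,.09,3.037)"
```

```text
time: 35.55
tcp_pos: [0.686, -0.0041, 0.1021]
tcp_rot: [3.138, 0.011, 2.79]
wrist_force: [0.2, -0.4, 0.7]
gripper_width: 0.154
finger_force: 25.0
turn about tool z -0.247 shift [ 0.0463 -0.3297  0.0121] rows 6.7 t 35.55
```

```bash
python3 -m crank '[[[0,0,0],[0,0,-0.124],5],[[0,0,0],[0,0,-0.123],5],[[0.0056,-0.0412,0],[0,0,0],5],[[0.0056,-0.0412,0],[0,0,0],5],[[0.0056,-0.0412,0],[0,0,0],5],[[0.0056,-0.0412,0],[0,0,0],5],[[0.0056,-0.0412,0],[0,0,0],5],[[0.0056,-0.0412,0],[0,0,0],5],[[0.0056,-0.0412,0],[0,0,0],5],[[0.0056,-0.0412,0],[0,0,0],5]]';python3 -m crank '[[[0,0,0],[0,0,0],5],[[0,0,0.04],[0,0,0],5],[[0,0,0],[0,0,0],5],[[0,0,0],[0,0,0],5]]'; python3 -c "
from h import *
go(.6055,-.3272,-.003,3.037)
im=env.read_camera('top');tags(im);b=env.read_camera('scene')
f=lambda a,s:cv2.resize(a,None,fx=s,fy=s,interpolation=2)
cv2.imwrite('pics/p8.png',cv2.convertScaleAbs(np.hstack([f(im[200:310,170:230],5)[:550],f(b[175:285,150:245],5)[:550]])[:,:,::-1],alpha=1.4))"
```

```text
time: 36.55
tcp_pos: [0.6017, -0.3284, 0.0943]
tcp_rot: [3.141, -0.002, 3.037]
wrist_force: [0.5, -0.8, -1.4]
gripper_width: 0.148
finger_force: 25.0
time: 36.95
tcp_pos: [0.6021, -0.3259, 0.0545]
tcp_rot: [3.14, -0.003, 3.037]
wrist_force: [1.2, -0.6, 0.2]
gripper_width: 0.154
finger_force: 25.0
turn about tool z 0.0 shift [-0.0035 -0.0009  0.0575] rows 1.2 t 36.95
green [443.1 216.4] [ 0.5482 -0.285 ]
red [349.  126.6] [ 0.7706 -0.075 ]
red [190.2 222.3] [0.538  0.2908]
red [192.6 248.2] [0.4779 0.2824]
red [196.5 273.5] [0.4203 0.2712]
```

View pics/p8.png

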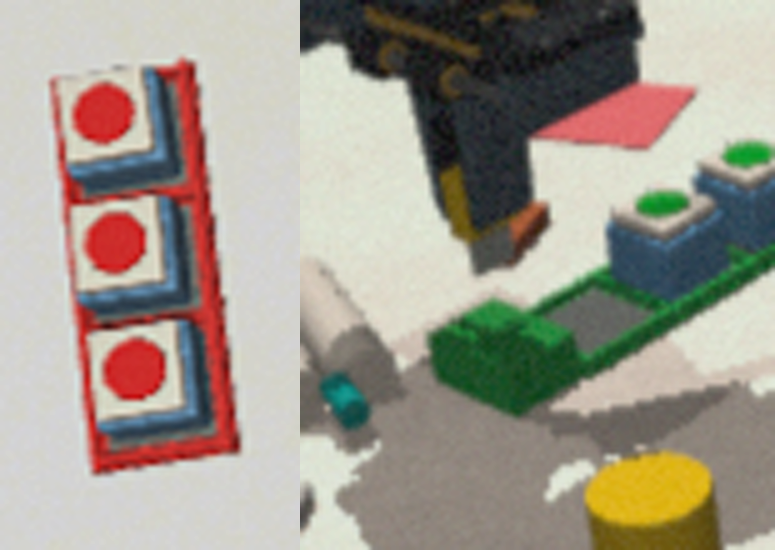

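All three reds stand flat with lids up (tags at (190,222), (193,248), (197,274)). Both greens are in with lids home, and the blade hangs upright above the slot. Now closing in on the slot.

```bash
python3 -m crank '[[[-0.0025,-0.001,0.02],[0,0,0],5],[[0,0,0.01],[0,0,0],5],[[0,0,0],[0,0,0],5],[[0,0,0],[0,0,0],5],[[0,0,0],[0,0,0],5]]'; python3 -c "
from h import *
go(.606,-.327,-.0037,3.037)
b=env.read_camera('scene');i=env.camera_info('scene')
f=lambda a,s:cv2.resize(a,None,fx=s,fy=s,interpolation=2)
cv2.imwrite('pics/p9.png',cv2.convertScaleAbs(f(b[210:260,165:230],9)[:,:,::-1],alpha=1.5))"
```

```text
time: 37.55
tcp_pos: [0.6059, -0.3286, 0.0268]
tcp_rot: [-3.141, 0.002, 3.037]
wrist_force: [0.3, -0.5, -1.7]
gripper_width: 0.154
finger_force: 25.0
turn about tool z -0.0 shift [0.0001 0.0016 0.0305] rows 0.6 t 37.55
```

View pics/p9.png

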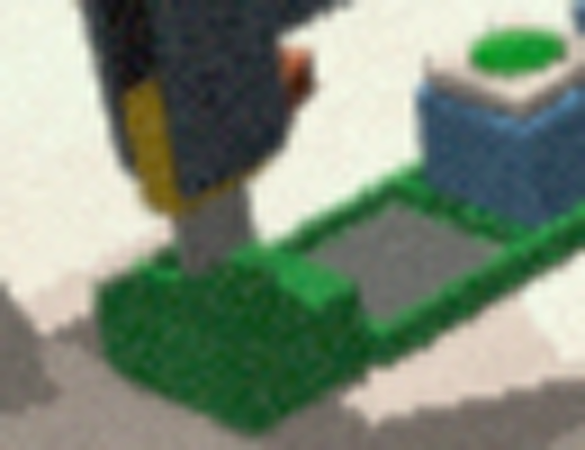

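The blade tip (crop (190,270)) sits right over the slot. I'll correct y by 1.5 mm and lower in steps.

```bash
python3 -m crank '[[[0,0.0015,0.005],[0,0,0],5],[[0,0,0.005],[0,0,0],5],[[0,0,0],[0,0,0],5],[[0,0,0.003],[0,0,0],5],[[0,0,0],[0,0,0],5]]'; python3 -m crank '[[[0,0,0.005],[0,0,0],5],[[0,0,0],[0,0,0],5],[[0,0,0],[0,0,0],5]]'
```

```text
time: 38.1
tcp_pos: [0.6052, -0.3268, 0.0122]
tcp_rot: [3.141, -0.001, 3.037]
wrist_force: [-0.7, 0.2, -0.1]
gripper_width: 0.156
finger_force: 25.0
time: 38.4
tcp_pos: [0.6053, -0.3268, 0.0075]
tcp_rot: [3.141, -0.0, 3.037]
wrist_force: [-0.1, -1.4, -0.5]
gripper_width: 0.152
finger_force: 25.0
```

Entering freely (now 10 mm below the mouth, no force).

```bash
python3 -m crank '[[[0,0,0.005],[0,0,0],5],[[0,0,0],[0,0,0],5],[[0,0,0.004],[0,0,0],5],[[0,0,0],[0,0,0],5],[[0,0,0.002],[0,0,0],5],[[0,0,0],[0,0,0],5]]'; python3 -m crank '[[[0,0,0.001],[0,0,0],5],[[0,0,0],[0,0,0],5]]'
```

```text
time: 39.0
tcp_pos: [0.6053, -0.3268, -0.0036]
tcp_rot: [3.141, -0.0, 3.037]
wrist_force: [-0.2, -0.4, -0.2]
gripper_width: 0.152
finger_force: 25.0
time: 39.2
tcp_pos: [0.6055, -0.3269, -0.0037]
tcp_rot: [-3.142, 0.0, 3.037]
wrist_force: [-1.5, -0.5, 3.1]
gripper_width: 0.152
finger_force: 25.0
```

Shoulder contact at -0.0037, the same height as in the parking block. Releasing, withdrawing and checking.

```bash
python3 -m crank '[[[0,0,0],[0,0,0],50],[[0,0,0],[0,0,0],50],[[0,0,0],[0,0,0],50],[[0,0,0],[0,0,0],50],[[0,0,0],[0,0,0],50],[[0,0,-0.04],[0,0,0],50],[[0,0,-0.05],[0,0,0],50],[[0,0.04,-0.03],[0,0,0],50],[[0,0.05,0],[0,0,0],50],[[0,0.05,0],[0,0,0],50]]'; python3 -m crank '[[[0,0.05,0],[0,0,0],50],[[0,0.05,0],[0,0,0],50],[[0,0,0],[0,0,0],50],[[0,0,0],[0,0,0],50]]'; python3 -c "
from h import *
im=env.read_camera('top');tags(im);b=env.read_camera('scene')
f=lambda a,s:cv2.resize(a,None,fx=s,fy=s,interpolation=2)
cv2.imwrite('pics/p10.png',cv2.convertScaleAbs(np.vstack([np.hstack([f(im[170:300,425:485],2.3),f(im[200:330,170:320],2.3)]),f(b[180:300,165:465],1.61)[:,:483]])[:,:,::-1],alpha=1.4))" || true
```

```text
time: 40.2
tcp_pos: [0.6209, -0.1869, 0.1174]
tcp_rot: [-3.141, 0.004, 3.035]
wrist_force: [1.0, -0.5, 0.8]
gripper_width: 0.499
finger_force: 0.0
time: 40.6
tcp_pos: [0.6306, -0.0872, 0.1158]
tcp_rot: [-3.141, 0.0, 3.04]
wrist_force: [0.6, -0.2, -0.2]
gripper_width: 0.5
finger_force: 0.0
green [458.5 240.8] [ 0.4907 -0.3162]
green [457.9 269.7] [ 0.425  -0.3103]
red [190.2 222.3] [0.538  0.2908]
red [192.7 248.2] [0.478  0.2824]
red [190.  281.5] [0.4027 0.2847]
red [196.5 273.5] [0.4203 0.2712]
```

View pics/p10.png

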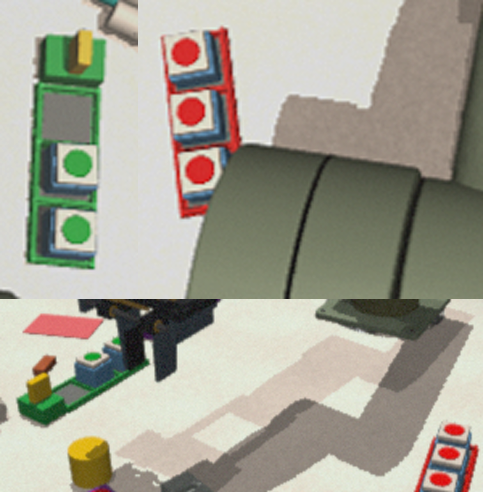

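The blade is seated in the pass slot (top at crop (84,48)), and all cases are nested with the right lids. The near green case sits close to its nest's wall, so I'll move the arm aside and take a last enlarged look for tilt.

```bash
python3 -m crank '[[[0,0.05,0],[0,0,0],50],[[0,0.05,0],[0,0,0],50],[[0,0,0],[0,0,0],50],[[0,0,0],[0,0,0],50]]'|grep pos; python3 -c "
from h import *
b=env.read_camera('scene')
cv2.imwrite('pics/p11.png',cv2.convertScaleAbs(cv2.resize(b[195:260,170:265],None,fx=8,fy=8,interpolation=2)[:,:,::-1],alpha=1.4))"
```

```text
tcp_pos: [0.6411, 0.0104, 0.1156]
```

View pics/p11.png

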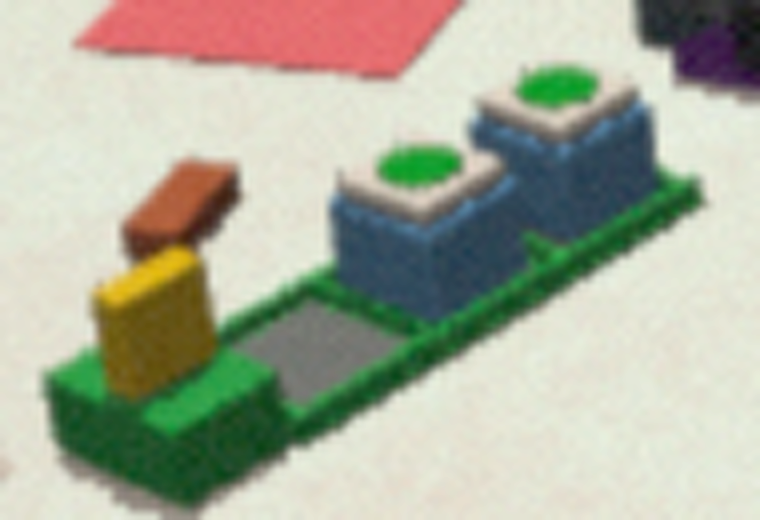

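Blade seated upright, and both green lids are home. Tilt isn't visible, but I'll confirm the near case's height by touching its lid; a flat case should touch at reported z of about 0.0084.

```bash
python3 -c "
from h import *
go(.427,-.310,.05,3.037)"; python3 -m crank '[[[0.0195,-0.0355,0],[0,0,0],0],[[0.0195,-0.0355,0],[0,0,0],0],[[0.0195,-0.0355,0],[0,0,0],0],[[0.0195,-0.0355,0],[0,0,0],0],[[0.0195,-0.0355,0],[0,0,0],0],[[0.0195,-0.0355,0],[0,0,0],0],[[0.0195,-0.0355,0],[0,0,0],0],[[0.0195,-0.0355,0],[0,0,0],0],[[0.0195,-0.0355,0],[0,0,0],0],[[0,0,0],[0,0,0],0]]'; python3 -c "
from h import *
go(.427,-.310,.012,3.037)"
```

```text
turn about tool z -0.001 shift [ 0.1795 -0.3402  0.0656] rows 7.8 t 41.15
time: 42.15
tcp_pos: [0.4293, -0.2931, 0.1159]
tcp_rot: [-3.14, -0.001, 3.029]
wrist_force: [0.4, -0.5, 0.5]
gripper_width: 0.009
finger_force: 0.0
turn about tool z -0.008 shift [ 0.0006 -0.0171  0.1039] rows 2.1 t 42.15
```

```bash
python3 -m crank '[[[0.003,-0.019,0.03],[0,0,0],0],[[0,0,0.04],[0,0,0],0],[[0,0,0.025],[0,0,0],0],[[0,0,0],[0,0,0],0],[[0,0,0],[0,0,0],0]]'; for i in 1 2 3; do python3 -m crank '[[[0,0,0.004],[0,0,0],0],[[0,0,0],[0,0,0],0]]'|egrep 'pos|wrist'; done
```

```text
time: 42.65
tcp_pos: [0.4281, -0.3074, 0.0211]
tcp_rot: [-3.142, 0.0, 3.036]
wrist_force: [-0.3, -0.5, 0.8]
gripper_width: 0.003
finger_force: 0.0
tcp_pos: [0.4288, -0.3072, 0.0178]
wrist_force: [0.1, 0.8, 0.0]
tcp_pos: [0.4281, -0.3066, 0.0129]
wrist_force: [-0.2, 0.1, 0.2]
tcp_pos: [0.4282, -0.3067, 0.0086]
wrist_force: [-0.4, -0.6, -0.4]
```

There's no contact at 0.0086, so the near case is flat on the floor and its lid is home. Retracting and handing in.

```bash
python3 -m crank '[[[0,0,-0.02],[0,0,0],0],[[0,0,-0.05],[0,0,0],0],[[0,0,-0.05],[0,0,0],0],[[0,0,0],[0,0,0],0],[[0,0,0],[0,0,0],0]]'; python3 -c "
from h import *
tags(env.read_camera('top'));print(env.sign_off())"
```

```text
time: 43.75
tcp_pos: [0.4285, -0.307, 0.1297]
tcp_rot: [-3.14, 0.002, 3.037]
wrist_force: [-0.1, 1.6, 0.1]
gripper_width: 0.007
finger_force: 0.0
green [455.8 212.5] [ 0.5573 -0.3145]
green [444.2 277. ] [ 0.4088 -0.2788]
green [457.8 269.7] [ 0.425  -0.3101]
red [349.1 126.6] [ 0.7707 -0.0752]
red [190.3 222.3] [0.538  0.2907]
red [192.6 248.2] [0.4779 0.2824]
red [196.5 273.5] [0.4203 0.2712]
the job is handed in; nothing more can be done
None
```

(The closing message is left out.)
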